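# Post a small case through the flap of a drop box

## Robot

A 6-joint arm with a two-finger parallel gripper is mounted at the origin on a cart in front of the work surface, level with it; the furniture and walls round the work are solid. World frame = base frame: x ahead of the robot, y to its left, z up, the work surface at z = 0. Lengths are in m, angles in rad, forces in N, time in s.
With the tool pointing down it reaches from about 0.35 to 0.775 m from the base axis. Payload 7.3 kg.
Tool frame: the origin (TCP) lies at the very end of the fingers, on their centre line; the grasp point (between the pads) lies 19 mm behind it; z points along the fingers, y is the line along which they close (so a half turn about z gives the same grasp; the last joint's range is limited). The gripper opens to 92 mm and grips with 3 to 60 N. Pads are 19 mm wide; open, the fingers measure 130 mm over their backs; the gripper's body (75 mm by 190 mm) begins 47 mm behind the grasp point.
Start: joints at [1.05, 0.342, 1.524, -0, 1.275, -0.146], TCP at [0.192, 0.489, 0.227] pointing down, gripper open.
Joint ranges: [-2.53, 2.53], [-0.77, 2.02], [0.04, 2.7], [-1, 4.14], [0.28, 2.66], [-3.11, 3.11]. Speed limits (rad/s): [2.57, 2.57, 3.14, 3.14, 3.14, 3.14].

## Interface

Orientations are given as [roll, pitch, yaw] about the fixed x, y, z axes, in that order (R = Rz(yaw) Ry(pitch) Rx(roll)).
In Python, from cell import observe, read_camera, get_calibration, hand_in, search_frame gives the robot as it stands.
- The arm moves only by the tool step_arm, never from a script. Its argument "commands" is a list of rows, each an object with "translation": the shift along the tool's x, y, z in mm, a list of three; "roll": the turn about the tool's z in rad. In form: [{"translation": [x, y, z], "roll": roll}, ...]. A call has 1 to 20 rows; each row shifts and turns the commanded pose from where the row before left it, along the tool's axes as they then stand; what a row does not reach is not made up. A row lasts 1/12 s, in which the tool goes at most 41.7 mm and 7.16 degrees, less where a joint would pass 70% of its speed; a pose out of reach is approached as far as the arm can. A call is refused whole if a number of a shift passes 41.7 or a number of a turn 0.125, either way. A call with a gripper value outside its range is refused whole. "fingers" is the opening, from 0 (shut) to 1 (fully open), set as the call begins (left out, the last holds). The fingers move at their own pace and stop on an object; "grip_force" is the grip in N (left out, the last holds). Time passes only in rows, so rows that do not move let the fingers close. It gives the time, the measured TCP pose, the force, the opening and the grip force at its end, in the units of the state.
- observe(): the state, without advancing time (a new reading comes with each control period).
- read_camera(name): name is "scene" or "top"; returns the picture (420x560x3 uint8, red, green, blue); there is no depth.
- get_calibration(name): a dict with "camera_matrix" (3x3 intrinsics, pixels), "dist_coeffs" ([k1, k2, p1, p2, k3] as OpenCV has them; the pictures are not rectified), "world_from_camera" (4x4, takes a point from camera to world coordinates). Camera axes: x right, y up, looking along -z (the intrinsics and any distortion apply to the point x, -y, -z); pixel columns grow to the right and rows downward; lengths in m; the calibration is good to about 2 mm. A picture is of the moment at which its call begins. get_calibration takes no time and is no camera call.
- hand_in(): hands the job in; it is judged then, once.
Trained networks look in the newest picture that a camera, given by its name, has taken for a name from the list of things; names that differ only in an ending like _2 or _b are one class to them, and where a whole thing is asked for, a point or a joint stands for the part that bears it (a point fixed in the world has none). Each returns a list of dicts, best first, with "confidence" (0 to 1); they miss things now and then, are a little off and sometimes report something else, mostly with a low value. They report only what shows in the picture. A call takes as long as a camera call. They do not tell look-alikes from the thing itself.
- search_frame(camera, name): "at" ([x, y, z] in m, in world coordinates, good to about 4 mm: the middle of the surface that is visible of it).
The state is a dict: "time": time; "qpos": joint angles; "qvel": joint speeds; "joint_efforts": joint torques, N m; "tool_pos": TCP position; "tool_rot": TCP orientation; "contact_force": force on the tool from outside, world axes, zero at the start; "torque": the same for the moment, N m; "opening": finger opening in m; "grip_force": force on a finger pad.
Only numpy, scipy, OpenCV 4.12 (cv2) and the standard library are available. Lean on these libraries where they do the work, as an engineer would, in place of code of your own. Each camera call takes 0.05 s, during which the arm holds its last target. There are 200 camera calls.

## Task

Push the white case along the drop box's feed shelf, in through the hanging flap and on over the edge inside, so that it drops into the bin, then draw back and let the flap swing shut. Only push it with the fingers: do not pick it up. Leave the tape roll, the round case and the screwdriver where they are.

Things in the scene. Friction and masses are not known exactly. Their poses are not given: they have to be found in the camera images.
- drop_box: Plywood drop box fixed on the table. Origin on the table under the middle of the lip; +x points into the bin, away from the feed shelf, +y left seen from the shelf, z up. Feed shelf: flat, no rails, top 100 mm above the table, x = -190 to 0 mm (the lip), y = -170 to +170 mm.
- mouth (a point): Middle of the mouth's sill, on the lip: drop_box x = 0, y = 0, 100 mm above the table; same axes. Wooden frame x = -6 to +6 mm, opening 128 mm wide, 64 mm high; frame and roof top 173 mm above the table. Two flared guides, 40 mm high, run from its sides out to x = -32 mm, y = +-84 mm.
- bin (a point): Middle of the bin floor behind the lip: 94 mm below the shelf, walled, clear roof, inside drop_box x = 0 to 130 mm, y = -75 to +75 mm. A case whose middle is pushed 25 mm or more past the lip tips over it and falls in by itself, so fingers that stay in front of the frame reach far enough.
- flap (a joint): Hinge of the plain aluminium flap (122 mm wide, 54 mm long, 90 g) hanging in the mouth from a hinge line 60 mm above the sill, at the lip. 0 = hanging straight down, shut; grows as it swings inward (to +x), up to 1.5 rad; it cannot swing outward. Gravity alone shuts it; the case pushed against it opens it with about 1 N.
- case_center (a point): Centre of the white moulded case that lies flat on the feed shelf: 82 mm along its x, 99 mm along its y, 35 mm high, about 0.14 kg. z up. Fits the mouth with its y along the drop box's y (within about 0.2 rad); at the start it may stand off to either side and be turned by up to 0.4 rad.
- tape_center (a point): Centre of a black roll of tape, 61 mm across, 18 mm high, lying on the table left of the feed shelf. Bystander.
- round_center (a point): Centre of a dark round case, 72 mm across, 24 mm high, lying on the table right of the bin. Bystander.
- screwdriver_center (a point): Middle of an orange-handled screwdriver, 183 mm long, 24 mm thick, lying on the table right of the feed shelf. Bystander.
Not all that is in view belongs to the job. What is shaped like the part that bears case_center but red is not meant.

How it is judged:
On the way:
1. the case, sliding on the shelf, pushes the flap open (value of joint flap above 0.5 rad and x of case_center in the frame of drop_box above -0.05 m and z of case_center in the frame of drop_box above 0.105 m), for 0.05 s.
At the end, for the whole second after the job is handed in: The case lies at rest inside the bin (its centre inside the walls and lower than 90 mm above the table), the flap hangs shut (under 0.08 rad), and the tape roll, round case and screwdriver are within 20 mm of where they were (x of case_center in the frame of drop_box between 0.01 and 0.13 m and y of case_center in the frame of drop_box between -0.075 and 0.075 m and z of case_center in the frame of drop_box below 0.09 m and linear speed of white_case below 0.03 m/s and value of joint flap below 0.08 rad and distance of each of tape_center, round_center, screwdriver_center from where it was at the start of the episode below 0.02 m); the robot touches nothing.
It fails at once if the case is lifted: its centre rises more than 22 mm above where it lies on the shelf (z of case_center in the frame of drop_box above 0.1395 m).
It fails at once if a bystander is moved by more than 20 mm (distance of any of tape_center, round_center, screwdriver_center from where it was at the start of the episode above 0.02 m).
It also fails if it takes over 51 s, if anything falls off the work surface, if the arm or the gripper's body presses on something with over 40 N, if the wrist force passes 120 N, or if a joint passes its speed limit or range.

## Working session

There is one attempt and no reset: what is moved stays moved. The work goes in short steps, Python scripts to look and compute and a tool call to move; the robot and the scene stay as the last step left them, time stands still between calls to the robot, and variables do not carry over. Pictures are saved under pics/ and viewed, at most 10 in all, crops included, and the job is handed in when it is done.

Besides the shell and the picture viewer there is one more tool, called after "Emit:" as name(argument=value, ...), one argument or row to a line, values as JSON. step_arm: Moves the arm, as the interface text tells. Its arguments: {"type":"object","properties":{"commands":{"type":"array"},"fingers":{"type":"number"},"grip_force":{"type":"number"}},"required":["commands"]}

```bash
mkdir -p pics
python3 - <<'E'
from cell import *
import cv2
for c in("scene","top"):
    cv2.imwrite(f"pics/{c}0.png",read_camera(c)[:,:,::-1])
    for n in("case_center","drop_box","flap","tape_center","round_center","screwdriver_center"):
        print(c,n,[(round(d['confidence'],2),[round(float(v),3) for v in d['at']]) for d in search_frame(c,n)][:3])
s=observe();print(s['time'],s['tool_pos'],s['tool_rot'])
E
```

```text
scene case_center [(0.72, [0.492, 0.096, 0.135]), (0.63, [0.47, -0.314, 0.037]), (0.47, [0.54, -0.052, 0.104])]
scene drop_box [(0.74, [0.534, -0.051, 0.098])]
scene flap [(0.68, [0.589, 0.022, 0.136])]
scene tape_center []
scene round_center [(0.56, [0.617, -0.144, 0.025])]
scene screwdriver_center [(0.64, [0.439, -0.182, 0.017])]
top case_center [(0.67, [0.5, 0.104, 0.136]), (0.59, [0.488, -0.303, 0.033])]
top drop_box [(0.92, [0.541, 0.003, 0.1])]
top flap [(0.78, [0.584, 0.015, 0.125])]
top tape_center [(0.9, [0.584, 0.253, 0.018])]
top round_center [(0.81, [0.623, -0.132, 0.021])]
top screwdriver_center [(0.72, [0.445, -0.179, 0.024])]
0.7 [0.19217761 0.48858711 0.2267536 ] [ 3.14145622e+00 -9.95433868e-06  2.76680957e+00]
```

View pics/top0.png

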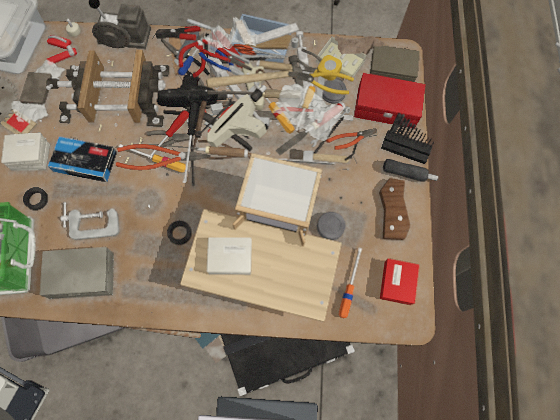

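View pics/scene0.png

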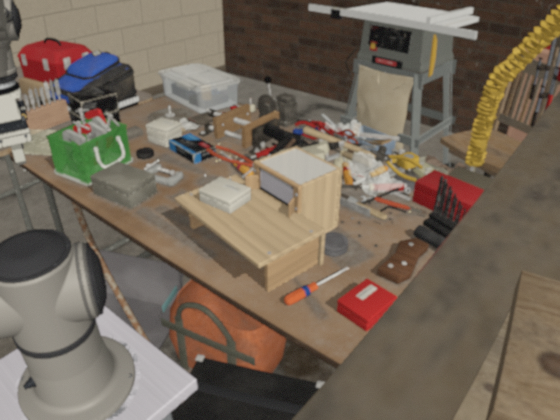

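The top view shows the shelf around (262,265), its bin behind with the roof at about (280,188), and the white case on the shelf at about (230,255). The tape is at (180,232), the round case at (330,224), the screwdriver at (350,285) and the red decoy at (400,282). I'll zoom in to get the edges.

Run:
```python
import cv2
i=cv2.imread("pics/top0.png")[145:330,170:370]
cv2.imwrite("pics/crop0.png",cv2.resize(i,None,fx=3.2,fy=3.2,interpolation=cv2.INTER_CUBIC))
```

```text
(no output)
```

View pics/crop0.png

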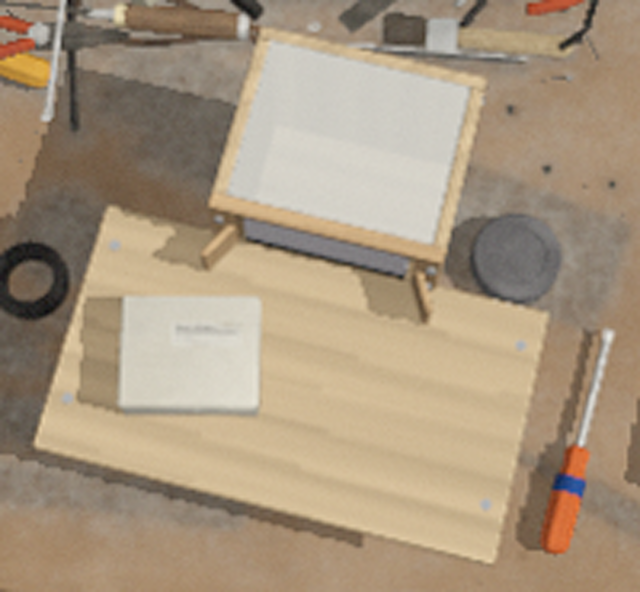

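The crop shows the shelf corners at (107,207), (548,312), (494,562) and (36,447). The case top corners are at (121,297), (260,297), (259,410) and (119,410).

```bash
cat > h.py <<'E'
import numpy as np, cv2
from cell import get_calibration
from scipy.optimize import least_squares
C=get_calibration("top");K=np.array(C["camera_matrix"]);D=np.array(C["dist_coeffs"]);W=np.array(C["world_from_camera"])
def ray(px,z):
    u=cv2.undistortPoints(np.array(px,float).reshape(-1,1,2),K,D).reshape(-1,2)
    d=np.c_[u[:,0],-u[:,1],-np.ones(len(u))]@W[:3,:3].T
    return (W[:3,3]+d*((z-W[2,3])/d[:,2])[:,None])[:,:2]
def crop(p): return (np.array(p,float)+.5)/3.2-.5+[170,145]
def fit(model,pts):
    model=np.array(model)
    def T(p): c,s=np.cos(p[2]),np.sin(p[2]); return model@np.array([[c,s],[-s,c]])+p[:2]
    r=least_squares(lambda p:(T(p)-pts).ravel(),[.5,.05,0]); return r.x,np.abs(r.fun).max()
E
python3 - <<'E'
from h import *
b,e=fit([(0,.17),(0,-.17),(-.19,-.17),(-.19,.17)],ray(crop([(107,207),(548,312),(494,562),(36,447)]),.1))
c,e2=fit([(.041,.0495),(.041,-.0495),(-.041,-.0495),(-.041,.0495)],ray(crop([(121,297),(260,297),(259,410),(119,410)]),.135))
print(b,e,c,e2)
cs,s=np.cos(b[2]),np.sin(b[2]);R=np.array([[cs,-s],[s,cs]])
print("case in box",R.T@(c[:2]-b[:2]),c[2]-b[2])
r=ray(crop([(265,30),(485,80),(440,262),(211,208)]),.173);print("roof in box",(r-b[:2])@R)
E
```

```text
[ 0.59208018  0.01576512 -0.1787638 ] 0.002601155893462742 [0.50434159 0.10702687 0.07045653] 0.0008030050983372228
case in box [-0.10256796  0.07420635] 0.2492203342916643
roof in box [[ 0.13625573  0.08013688]
 [ 0.13636264 -0.08451713]
 [-0.00630426 -0.08263415]
 [-0.00646057  0.08228366]]
```

The box fit agrees with the stated sizes: the roof comes out at x -6 to 136 mm and y ±82 mm. The case sits at (-103, +74) mm in the box frame, turned +0.25 rad. The plan is to push it sideways and square with two spread fingers, then push it in from behind. I'll turn the tool first.

Emit:
step_arm(
  commands=[
    {"translation":[0,0,0],"roll":0.125},
    {"translation":[0,0,0],"roll":0.125},
    {"translation":[0,0,0],"roll":0.125},
    {"translation":[0,0,0],"roll":0.125},
    {"translation":[0,0,0],"roll":0.125},
    {"translation":[0,0,0],"roll":0.125},
    {"translation":[0,0,0],"roll":0.125},
    {"translation":[0,0,0],"roll":0.125},
    {"translation":[0,0,0],"roll":0.125},
    {"translation":[0,0,0],"roll":0.125},
    {"translation":[0,0,0],"roll":0.125},
    {"translation":[0,0,0],"roll":0},
  ],
  fingers=0.45,
)

```text
time: 1.7
tool_pos: [0.1922, 0.4886, 0.2268]
tool_rot: [3.142, -0.0, 1.387]
contact_force: [0.4, -0.0, -0.2]
opening: 0.0417
grip_force: 0.0
```

```bash
cat >> h.py <<'E'
B=np.array([.5921,.0158]);Y=-.1788
Rb=np.array([[np.cos(Y),-np.sin(Y)],[np.sin(Y),np.cos(Y)]])
def go(tx,ty,z):
    from cell import observe
    from scipy.spatial.transform import Rotation as R
    s=observe();p=np.array(s['tool_pos']);M=R.from_euler('xyz',s['tool_rot']).as_matrix()
    t=np.r_[B+Rb@[tx,ty],z]
    print("t",s['time'],"box",(p[:2]-B)@Rb,p[2],"yaw rel",s['tool_rot'][2]-Y,"F",s['contact_force'],"open",s['opening'])
    print("shift mm",(M.T@(t-p)*1000).round(1))
E
python3 -c "
from h import *
go(-.1,.157,.227)"
```

```text
t 1.7 box [-0.47761235  0.39414874] 0.22677155028982762 yaw rel 1.5660715598919583 F [ 0.35155797 -0.03534079 -0.24681918] open 0.04165683987909168
shift mm [-2.354e+02  3.787e+02 -2.000e-01]
```

Emit:
step_arm(
  commands=[
    {"translation":[-15.7,25.2,0],"roll":0},
    {"translation":[-15.7,25.2,0],"roll":0},
    {"translation":[-15.7,25.2,0],"roll":0},
    {"translation":[-15.7,25.2,0],"roll":0},
    {"translation":[-15.7,25.2,0],"roll":0},
    {"translation":[-15.7,25.2,0],"roll":0},
    {"translation":[-15.7,25.2,0],"roll":0},
    {"translation":[-15.7,25.2,0],"roll":0},
    {"translation":[-15.7,25.2,0],"roll":0},
    {"translation":[-15.7,25.2,0],"roll":0},
    {"translation":[-15.7,25.2,0],"roll":0},
    {"translation":[-15.7,25.2,0],"roll":0},
    {"translation":[-15.7,25.2,0],"roll":0},
    {"translation":[-15.7,25.2,0],"roll":0},
    {"translation":[-15.7,25.2,0],"roll":0},
    {"translation":[0,0,0],"roll":0},
    {"translation":[0,0,0],"roll":0},
  ],
)

```text
time: 3.12
tool_pos: [0.5229, 0.1885, 0.2263]
tool_rot: [-3.141, 0.0, 1.393]
contact_force: [-1.4, 0.6, 0.1]
opening: 0.0414
grip_force: 0.0
```

```bash
python3 -c "
from h import *
go(-.1,.157,.118)"
```

```text
t 3.1167 box [-0.09883898  0.15762446] 0.22630337884387125 yaw rel 1.5713178869240028 F [-1.39848378  0.60882105  0.13418511] open 0.04138294013182227
shift mm [ -0.6  -1.1 108.3]
```

Emit:
step_arm(
  commands=[
    {"translation":[0,-1,18],"roll":0},
    {"translation":[0,0,18],"roll":0},
    {"translation":[0,0,18],"roll":0},
    {"translation":[0,0,18],"roll":0},
    {"translation":[0,0,18],"roll":0},
    {"translation":[0,0,18],"roll":0},
    {"translation":[0,0,0],"roll":0},
    {"translation":[-5,0,0],"roll":0},
    {"translation":[-5,0,0],"roll":0},
    {"translation":[-5,0,0],"roll":0},
    {"translation":[-5,0,0],"roll":0},
    {"translation":[-5,0,0],"roll":0},
    {"translation":[-5,0,0],"roll":0},
    {"translation":[-5,0,0],"roll":0},
    {"translation":[-5,0,0],"roll":0},
    {"translation":[-5,0,0],"roll":0},
    {"translation":[-5,0,0],"roll":0},
    {"translation":[0,0,0],"roll":0},
  ],
)

```text
time: 4.62
tool_pos: [0.512, 0.1395, 0.1186]
tool_rot: [-3.141, 0.0, 1.391]
contact_force: [0.1, -1.1, 0.4]
opening: 0.0413
grip_force: 0.0
```

```bash
python3 -c "
from h import *
from cell import *
go(-.1,.060,.118)
i=read_camera('top')[145:330,170:370,::-1]
cv2.imwrite('pics/crop1.png',cv2.resize(i,None,fx=3.2,fy=3.2,interpolation=cv2.INTER_CUBIC))"
```

```text
t 4.6167 box [-0.10078555  0.10750406] 0.11863110218368333 yaw rel 1.5699175063263193 F [ 0.09501373 -1.14960671  0.42434111] open 0.04131034027180597
shift mm [-47.5   0.8   0.7]
```

View pics/crop1.png

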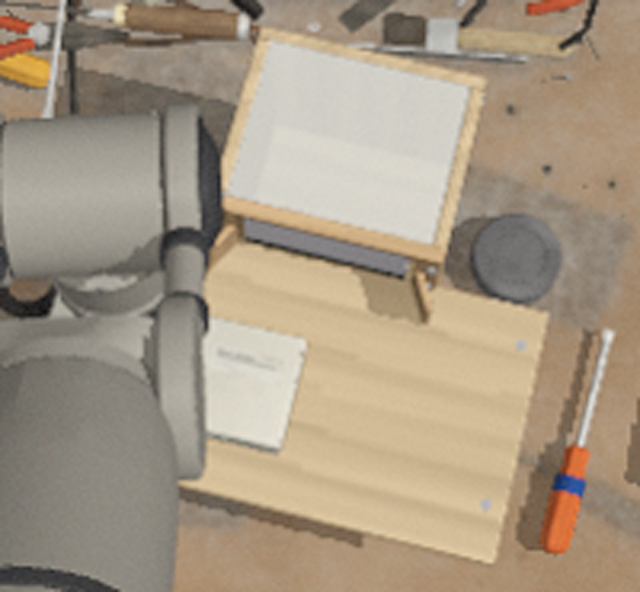

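The case has squared up with the box. Its right face now runs from (306,340) to (278,450), and the arm hides the rest.

```bash
python3 -c "
from h import *
p=(ray(crop([(306,340),(278,449)]),.135)-B)@Rb
print(p, np.arctan2(-(p[0]-p[1])[1]*-1,(p[0]-p[1])[0]))"
```

```text
[[-0.07359367 -0.00330926]
 [-0.15381724 -0.00338723]] 0.0009719930011125765
```

Emit:
step_arm(
  commands=[
    {"translation":[-5,0,0],"roll":0},
    {"translation":[-5,0,0],"roll":0},
    {"translation":[-5,0,0],"roll":0},
    {"translation":[-5,0,0],"roll":0},
    {"translation":[-5,0,0],"roll":0},
    {"translation":[-5,0,0],"roll":0},
    {"translation":[-5,0,0],"roll":0},
    {"translation":[-5,0,0],"roll":0},
    {"translation":[-5,0,0],"roll":0},
    {"translation":[-1,0,0],"roll":0},
    {"translation":[0,0,0],"roll":0},
    {"translation":[10,0,0],"roll":0},
    {"translation":[20,0,0],"roll":0},
    {"translation":[0,0,-20],"roll":0},
    {"translation":[0,0,-20],"roll":0},
    {"translation":[0,0,-20],"roll":0},
    {"translation":[0,0,-20],"roll":0},
    {"translation":[0,0,0],"roll":0},
  ],
)

```text
time: 6.17
tool_pos: [0.5115, 0.126, 0.2027]
tool_rot: [3.135, -0.002, 1.393]
contact_force: [0.9, 0.2, 0.4]
opening: 0.041
grip_force: 0.0
```

Emit:
step_arm(
  commands=[
    {"translation":[0,0,0],"roll":-0.12},
    {"translation":[0,0,0],"roll":-0.12},
    {"translation":[0,0,0],"roll":-0.12},
    {"translation":[0,0,0],"roll":-0.12},
    {"translation":[0,0,0],"roll":-0.12},
    {"translation":[0,0,0],"roll":-0.12},
    {"translation":[0,0,0],"roll":-0.12},
    {"translation":[0,0,0],"roll":-0.12},
    {"translation":[0,0,0],"roll":-0.12},
    {"translation":[0,0,0],"roll":-0.12},
    {"translation":[0,0,0],"roll":-0.12},
    {"translation":[0,0,0],"roll":-0.12},
    {"translation":[0,0,0],"roll":-0.12},
    {"translation":[0,0,0],"roll":-0.01},
    {"translation":[0,0,0],"roll":0},
  ],
  fingers=0.5,
)

```text
time: 7.42
tool_pos: [0.5093, 0.1253, 0.1982]
tool_rot: [-3.142, -0.001, 2.959]
contact_force: [-0.4, 0.5, 0.4]
opening: 0.0462
grip_force: 0.0
```

```bash
python3 -c "
from h import *
from cell import *
go(-.178,0,.198)"
```

```text
t 7.4167 box [-0.10097025  0.09303729] 0.198194118518644 yaw rel 3.138284381540231 F [-0.42354845  0.49095906  0.40307436] open 0.04623865232413765
shift mm [ 76.7 -93.3   0.3]
```

Emit:
step_arm(
  commands=[
    {"translation":[19,0,0],"roll":0},
    {"translation":[19,0,0],"roll":0},
    {"translation":[19,0,0],"roll":0},
    {"translation":[20,0,0],"roll":0},
    {"translation":[0,-18.6,0],"roll":0},
    {"translation":[0,-18.6,0],"roll":0},
    {"translation":[0,-18.6,0],"roll":0},
    {"translation":[0,-18.6,0],"roll":0},
    {"translation":[0,-18.6,0],"roll":0},
    {"translation":[0,0,0],"roll":0},
    {"translation":[0,0,0],"roll":0},
  ],
)

```text
time: 8.33
tool_pos: [0.4171, 0.0469, 0.1987]
tool_rot: [3.141, 0.0, 2.957]
contact_force: [-0.2, 0.6, -0.3]
opening: 0.0463
grip_force: 0.0
```

```bash
python3 -c "
from h import *
from cell import *
go(-.178,0,.118)
i=read_camera('top')[145:330,170:370,::-1]
cv2.imwrite('pics/crop2.png',cv2.resize(i,None,fx=3.2,fy=3.2,interpolation=cv2.INTER_CUBIC))"
```

```text
t 8.3333 box [-0.17770244 -0.00053747] 0.19871858833516862 yaw rel 3.136079244448774 F [-0.23313405  0.60012181 -0.2727451 ] open 0.04629439448678129
shift mm [ 0.3  0.5 80.7]
```

View pics/crop2.png

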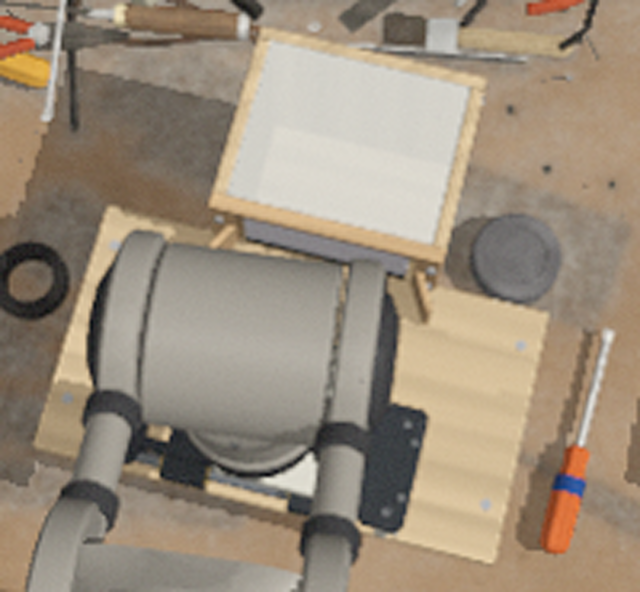

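The arm hides most of the case. A strip of its rear shows near (290,480), so I'll check it in the scene view against the expected outline.

```bash
python3 -c "
from h import *
from cell import *
im=read_camera('scene')[:,:,::-1].copy()
S=get_calibration('scene');K2=np.array(S['camera_matrix']);D2=np.array(S['dist_coeffs']);V=np.linalg.inv(np.array(S['world_from_camera']))
P=[]
for a,b in((.041,.0495),(.041,-.0495),(-.041,-.0495),(-.041,.0495)):
    P.append([*(B+Rb@[-.114+a,b]),.135])
q=np.c_[P,np.ones(4)]@V.T
uv=cv2.projectPoints(q[:,:3]*[1,-1,-1],np.zeros(3),np.zeros(3),K2,D2)[0]
i=cv2.resize(im[140:300,150:370],None,fx=3.5,fy=3.5,interpolation=cv2.INTER_CUBIC)
cv2.polylines(i,[((uv-[150,140]+.5)*3.5-.5).astype(int)],True,(0,0,255),1)
cv2.imwrite('pics/sc2.png',i)"
```

```text
(no output)
```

View pics/sc2.png

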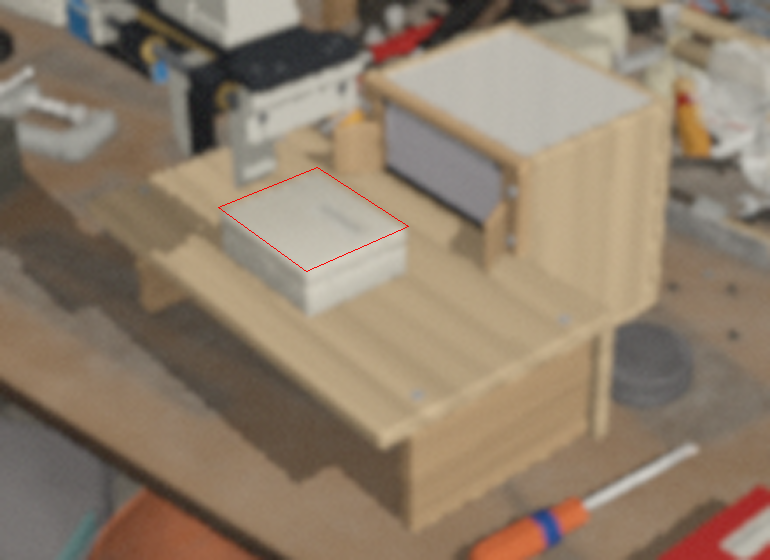

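The predicted outline lies exactly on the case: box (-114, 0), square to the mouth. I'll descend behind it and push.

Emit:
step_arm(
  commands=[
    {"translation":[0,0,20],"roll":0},
    {"translation":[0,0,20],"roll":0},
    {"translation":[0,0,20],"roll":0},
    {"translation":[0,0,20],"roll":0},
    {"translation":[0,0,0],"roll":0},
    {"translation":[-7,0,0],"roll":0},
    {"translation":[-7,0,0],"roll":0},
    {"translation":[-7,0,0],"roll":0},
    {"translation":[-7,0,0],"roll":0},
    {"translation":[-7,0,0],"roll":0},
    {"translation":[-7,0,0],"roll":0},
    {"translation":[-7,0,0],"roll":0},
    {"translation":[-7,0,0],"roll":0},
    {"translation":[-7,0,0],"roll":0},
    {"translation":[-7,0,0],"roll":0},
    {"translation":[0,0,0],"roll":0},
  ],
)

```text
time: 9.77
tool_pos: [0.4876, 0.0342, 0.1187]
tool_rot: [3.141, 0.002, 2.961]
contact_force: [0.2, 0.2, -0.0]
opening: 0.0458
grip_force: 0.0
```

```bash
python3 -c "
from h import *
from cell import *
go(-.02,0,.118)
cv2.imwrite('pics/sc3.png',cv2.resize(read_camera('scene')[140:300,150:370,::-1],None,fx=3.5,fy=3.5,interpolation=cv2.INTER_CUBIC))"
```

```text
t 9.7667 box [-0.10605229 -0.00050579] 0.11874705990856947 yaw rel 3.1402687764988975 F [ 0.20380817  0.20774723 -0.00816394] open 0.045807830451422525
shift mm [-86.1   0.6   0.9]
```

View pics/sc3.png

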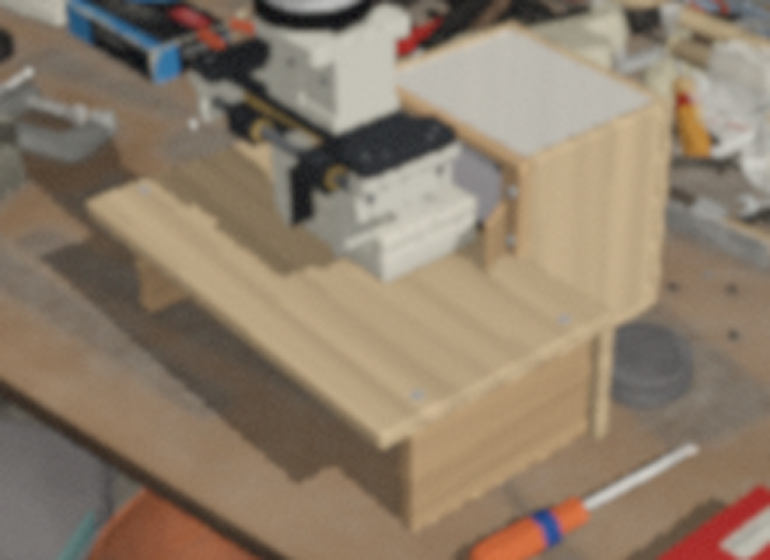

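The case is tracking straight towards the mouth. I'll push it through.

Emit:
step_arm(
  commands=[
    {"translation":[-6,0,0],"roll":0},
    {"translation":[-6,0,0],"roll":0},
    {"translation":[-6,0,0],"roll":0},
    {"translation":[-6,0,0],"roll":0},
    {"translation":[-6,0,0],"roll":0},
    {"translation":[-6,0,0],"roll":0},
    {"translation":[-6,0,0],"roll":0},
    {"translation":[-6,0,0],"roll":0},
    {"translation":[-6,0,0],"roll":0},
    {"translation":[-6,0,0],"roll":0},
    {"translation":[-6,0,0],"roll":0},
    {"translation":[-6,0,0],"roll":0},
    {"translation":[-6,0,0],"roll":0},
    {"translation":[-6,0,0],"roll":0},
    {"translation":[-3,0,0],"roll":0},
    {"translation":[0,0,0],"roll":0},
    {"translation":[0,0,0],"roll":0},
    {"translation":[0,0,0],"roll":0},
  ],
)

```text
time: 11.32
tool_pos: [0.5713, 0.019, 0.1186]
tool_rot: [3.142, -0.0, 2.962]
contact_force: [0.5, 0.2, 0.0]
opening: 0.0459
grip_force: 0.0
```

```bash
python3 -c "
from h import *
from cell import *
go(-.02,0,.118)
cv2.imwrite('pics/top4.png',cv2.resize(read_camera('top')[145:330,170:370,::-1],None,fx=3.2,fy=3.2,interpolation=cv2.INTER_CUBIC))"
```

```text
t 11.3167 box [-0.02105248 -0.00050749] 0.118628460724676 yaw rel 3.140671683907596 F [0.4874002  0.21039081 0.03041541] open 0.04585912815728343
shift mm [-1.1  0.5  0.6]
```

View pics/top4.png

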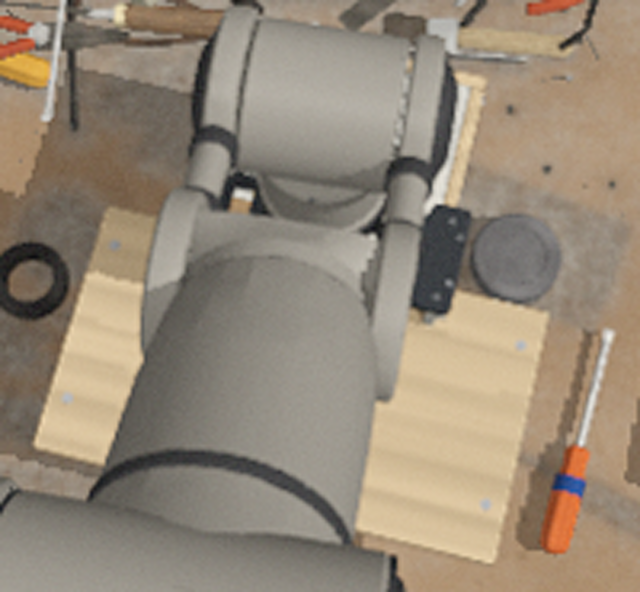

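The arm hides the bin, but the reach is as planned. I'll draw back, rise and look.

Emit:
step_arm(
  commands=[
    {"translation":[10,0,0],"roll":0},
    {"translation":[20,0,0],"roll":0},
    {"translation":[20,0,0],"roll":0},
    {"translation":[20,0,0],"roll":0},
    {"translation":[20,0,0],"roll":0},
    {"translation":[20,0,0],"roll":0},
    {"translation":[20,0,0],"roll":0},
    {"translation":[0,0,-20],"roll":0},
    {"translation":[0,0,-20],"roll":0},
    {"translation":[0,0,-20],"roll":0},
    {"translation":[0,0,-20],"roll":0},
    {"translation":[0,0,-20],"roll":0},
    {"translation":[0,0,0],"roll":0},
    {"translation":[0,0,0],"roll":0},
    {"translation":[0,0,0],"roll":0},
    {"translation":[0,0,0],"roll":0},
  ],
)

```text
time: 12.7
tool_pos: [0.4429, 0.0423, 0.2177]
tool_rot: [-3.141, -0.002, 2.962]
contact_force: [-0.6, -0.1, -0.3]
opening: 0.0457
grip_force: 0.0
```

```bash
python3 -c "
from h import *
from cell import *
go(-.15,0,.218)
a=cv2.resize(read_camera('top')[140:290,210:340,::-1],(390,450),interpolation=cv2.INTER_CUBIC)
b=cv2.resize(read_camera('scene')[140:290,220:350,::-1],(390,450),interpolation=cv2.INTER_CUBIC)
cv2.imwrite('pics/both5.png',np.hstack([a,b]))
for c in('scene','top'):
  for n in('case_center','flap','tape_center','round_center','screwdriver_center'):
    print(c,n,[(round(d['confidence'],2),np.round(d['at'],3)) for d in search_frame(c,n)][:2])"
```

```text
t 12.7 box [-0.1515362 -0.0004965] 0.21767272471752663 yaw rel 3.140594911550574 F [-0.56156157 -0.14844192 -0.30619763] open 0.0456520441173311
shift mm [-1.5  0.5 -0.3]
scene case_center [(0.73, array([ 0.469, -0.312,  0.034]))]
scene flap [(0.57, array([0.59 , 0.018, 0.136]))]
scene tape_center [(0.53, array([ 0.44 , -0.18 ,  0.018]))]
scene round_center [(0.86, array([ 0.616, -0.14 ,  0.026]))]
scene screwdriver_center [(0.71, array([ 0.44 , -0.18 ,  0.016]))]
top case_center [(0.59, array([ 0.487, -0.302,  0.033]))]
top flap []
top tape_center [(0.68, array([0.582, 0.25 , 0.02 ]))]
top round_center [(0.73, array([ 0.624, -0.132,  0.02 ]))]
top screwdriver_center [(0.84, array([ 0.447, -0.18 ,  0.022])), (0.27, array([ 0.546, -0.028,  0.104]))]
```

View pics/both5.png

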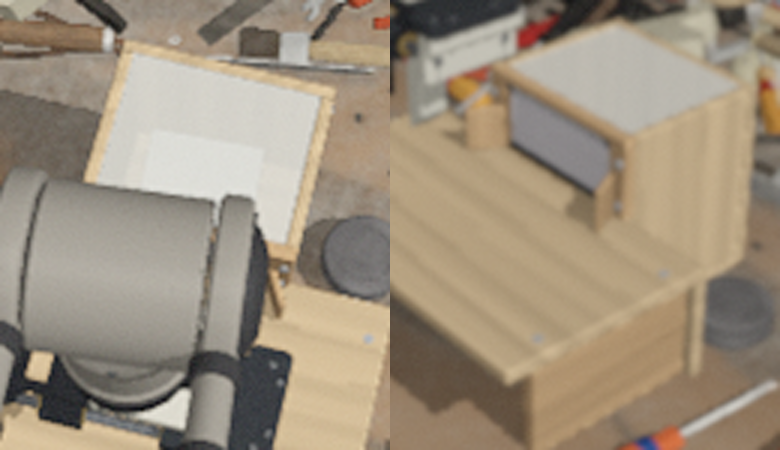

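The right half shows the flap shut and the shelf empty. The left half shows the case as a white rectangle under the clear roof at about (205,165), lying in the bin. The bystanders have not moved and the arm is clear, so I'll hand in.

```bash
python3 -c "
from cell import *
print(hand_in())"
```

```text
the job is handed in; nothing more can be done
None
```

The white case was pushed through the flap and lies in the bin, the flap hangs shut, the bystanders have not moved, and the job is handed in (about 13 s on the robot's clock; no verdict was returned).

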